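Set out the Gram stain bench

ROBOT

A 7-joint arm with a two-finger parallel gripper is mounted at the origin on the work surface. World frame = base frame: x ahead of the robot, y to its left, z up, the work surface at z = 0. Lengths are in mm, angles in rad, forces in N, time in s.
With the tool pointing down it reaches from about 400 to 875 mm from the base axis. Payload 4.4 kg.
Tool frame: the origin (TCP) lies at the very end of the fingers, on their centre line; the grasp point (between the pads) lies 19 mm behind it; y points along the fingers, x is the direction in which the jaws open and shut, and the axes are right-handed (so a half turn about y gives the same grasp; the last joint's range is limited). The gripper opens to 85 mm and grips with 20 to 120 N. Pads are 22 mm wide; open, the fingers measure 114 mm over their backs; the gripper's body (76 mm by 85 mm) begins 54 mm behind the grasp point. The pads swing forward as they close: fully open they stand 13 mm farther back than shut.
Start: joints at [1.067, 0.628, 0.038, 1.517, -0.027, 0.996, -0.02], TCP at [275.594, -588.698, 231.313] pointing down, gripper open.
Joint ranges: [-3.06, 3.06], [-0.37, 2.12], [-1.25, 1.32], [0.18, 2.47], [-1.1, 4.24], [0.23, 1.98], [-2.94, 2.94]. Speed limits (rad/s): [2.57, 2.57, 3.14, 3.14, 3.14, 3.14, 3.14].

INTERFACE

Orientations are given as [roll, pitch, yaw] about the fixed x, y, z axes, in that order (R = Rz(yaw) Ry(pitch) Rx(roll)).
In Python, from cell import readout, eyes, finish_job gives the robot as it stands. The module is installed in compiled form; this text tells all that it offers.
- The arm moves only by the tool apply_moves, never from a script. Its argument "commands" is a list that holds one entry, the list of rows, each a list of 6 numbers: the shift along the tool's x, y, z in units of 0.04 m (1.0 is 0.04 m), then the turn, a rotation vector about the tool's x, y, z in units of 5 degrees (1.0 is 5 degrees). A call has 1 to 8 rows; each row shifts and turns the pose as measured when the row begins, along the tool's axes as they then stand; what a row does not reach is not made up. A row lasts 1/12 s, in which the tool goes at most 41.7 mm and 7.16 degrees, less where a joint would pass 70% of its speed; a pose out of reach is approached as far as the arm can. A call with a number of a shift or a turn outside -1 to 1 is refused whole. A call with a gripper value outside its range is refused whole. "claw" is the finger opening in mm, from 0 to 85.4, set as the call begins (left out, the last holds). The fingers move at their own pace and stop on an object; the grip force is fixed at half the most. Time passes only in rows, so rows that do not move let the fingers close. It gives the time, the measured TCP pose, the force and the opening at its end, in the units of the state.
- readout.read_state(): the state, without advancing time (a new reading comes with each control period).
- eyes.get_image(name): name is "side" or "top" or "wrist"; returns a dict with "image" (420x560x3 uint8, red, green, blue), "mtx" (3x3 intrinsics, pixels), "k1" (the pictures are not rectified: a ray, as slopes to the right and down, at radius r is drawn at 1 + k1 r^2 times it, then the intrinsics apply), "rvec" (rotation vector, rad) and "tvec" (3), from world to camera coordinates, as OpenCV has them. Camera axes: x right, y down, z forward; pixel columns grow to the right and rows downward; lengths in mm; the calibration is good to about 2 mm. A picture is of the moment at which its call begins. There is no depth.
- finish_job(): hands the job in, once; it reports no verdict.
The state is a dict: "clock": time; "qpos": joint angles; "qd": joint speeds; "tau": joint torques, N m; "eef_pos": TCP position; "tool_rot": TCP orientation; "force": force on the tool from outside, world axes, zero at the start; "torque": the same for the moment, N m; "width": finger opening in mm.
Only numpy, scipy, OpenCV 4.12 (cv2) and the standard library are available. Lean on these libraries where they do the work, as an engineer would, in place of code of your own. Each camera call takes 0.05 s, during which the arm holds its last target. There are 200 camera calls.

TASK

Set out the bench for a Gram stain: stand the three stain bottles upright in the rings of the blue strip, the violet one in the ring next to the steel staining tray, the red one in the ring at the opposite end, and the amber one between them. Lay the yellow dish in the middle of the black tile and stack the red dish squarely on top of it. Set everything down without dropping it or knocking it over, and leave the green bottle and the beaker where they stand.

Things in the scene. Friction and masses are not known exactly. Their poses are not given: they have to be found in the camera images.
- violet_mid (a point): Small closed violet (purple) dropper bottle with a white label band, standing upright: round body 30 mm in diameter and about 38 mm tall, above it a nozzle cap 18 mm in diameter; 60 mm tall in all, about 35 g. This point is on its axis half-way up, 30 mm above its underside; z up along the axis. Loose, all sides alike.
- amber_mid (a point): Small closed amber (orange-yellow) dropper bottle with a white label band, standing upright: round body 30 mm in diameter and about 38 mm tall, above it a nozzle cap 18 mm in diameter; 60 mm tall in all, about 35 g. This point is on its axis half-way up, 30 mm above its underside; z up along the axis. Loose, all sides alike.
- red_mid (a point): Small closed red dropper bottle with a white label band, standing upright: round body 30 mm in diameter and about 38 mm tall, above it a nozzle cap 18 mm in diameter; 60 mm tall in all, about 35 g. This point is on its axis half-way up, 30 mm above its underside; z up along the axis. Loose, all sides alike.
- yellow_dish_mid (a point): Small closed petri dish with yellow agar seen through its clear lid: flat round disc 54 mm in diameter, 16 mm tall, about 25 g. This point is at its centre, 8 mm above its underside; z up. Loose; rigid (lid and base are one piece), flat on top and beneath so dishes stack, all sides alike. At the start it lies flat by itself on the open bench (not one of the larger dishes stacked in the wire basket at the back, which stay there).
- red_dish_mid (a point): Small closed petri dish with dark red agar seen through its clear lid: flat round disc 54 mm in diameter, 16 mm tall, about 25 g. This point is at its centre, 8 mm above its underside; z up. Loose; rigid (lid and base are one piece), flat on top and beneath so dishes stack, all sides alike. At the start it lies flat by itself on the open bench (not one of the larger dishes stacked in the wire basket at the back, which stay there).
- strip: Fixed blue plastic strip lying flat on the bench, 70 mm (its x) by 230 mm (its y), 2 mm thick, with a row of three printed white rings along its length. Ring centres lie on its y axis at y = -80, 0 and +80 mm; each ring is 52 mm across inside, only printed (no lip). Origin at the middle of its underside, on the bench; z up.
- tray: Fixed shallow open steel staining tray with two glass slides lying on rods across it, 90 mm (x) by 100 mm (y), 18 mm high. It stands beyond one end of the strip, sometimes the left and sometimes the right. Origin at the centre of its underside, on the bench.
- tile: Fixed flat black tile, 80 by 80 mm, 3 mm thick, beyond the other end of the strip from the tray. Origin at the centre of its underside, on the bench; its sides lie along its x and y.
- green_mid (a point): Small closed green dropper bottle with a white label band, standing upright: round body 30 mm in diameter and about 38 mm tall, above it a nozzle cap 18 mm in diameter; 60 mm tall in all, about 35 g. This point is on its axis half-way up, 30 mm above its underside; z up along the axis. Loose, all sides alike. Not wanted for this job; stands among the others.
- beaker: Empty clear glass beaker, 56 mm across the rim, 65 mm tall, standing on the bench to one side. Origin at the centre of its underside. Loose, not part of the job.

How it is judged:
By the outcome, as a careful person would: the job done as asked, in the order asked, and still so for the second after the job is handed in, with the robot touching nothing.
It also fails if it takes over 120 s, if anything falls off the work surface, if the arm or the gripper's body presses on something with over 40 N, if the wrist force passes 120 N, or if a joint passes its speed limit or range.

## Working session

There is one attempt and no reset: what is moved stays moved. The work goes in short steps, Python scripts to look and compute and a tool call to move; the robot and the scene stay as the last step left them, time stands still between calls to the robot, and variables do not carry over. Pictures are saved under pics/ and viewed, about 12 in all and at most 16, crops included, and the job is handed in when it is done.

Besides the shell and the picture viewer there is one more tool, called after ">>>" as name(argument=value, ...) on one line, values as JSON. apply_moves: Moves the arm, as the interface text tells. Shifts and turns lie within -1 to 1; 1 stands for 0.04 m of shift or 5 degrees of turn. Its arguments: {"type":"object","properties":{"commands":{"type":"array"},"claw":{"type":"number"}},"required":["commands"]}

```bash
mkdir -p pics; cat > h.py <<'E'
import numpy as np, cv2
from cell import readout, eyes, finish_job
from scipy.spatial.transform import Rotation as Ro
def snap(n,f):
    d=eyes.get_image(n); cv2.imwrite('pics/'+f+'.png',d['image'][...,::-1]); np.savez('pics/'+f+'.npz',**d); return d
def load(f): return dict(np.load('pics/'+f+'.npz'))
def ray(d,uv):
    K=d['mtx']; k=float(d['k1']); p=(np.array(uv,float)-K[:2,2])/[K[0,0],K[1,1]]; s=p.copy()
    for _ in range(30): s=p/(1+k*(s@s))
    R=cv2.Rodrigues(d['rvec'])[0]; c=-R.T@d['tvec'].ravel(); return c,R.T@np.r_[s,1]
def at(d,uv,z):
    c,r=ray(d,uv); return c+r*(z-c[2])/r[2]
def proj(d,X):
    R=cv2.Rodrigues(d['rvec'])[0]; q=R@np.array(X,float)+d['tvec'].ravel(); s=q[:2]/q[2]; s=s*(1+float(d['k1'])*(s@s))
    return d['mtx'][:2,:2]@s+d['mtx'][:2,2]
def plan(target):
    "shift in tool units from the present pose to target TCP (mm)"
    s=readout.read_state(); R=Ro.from_euler('xyz',s['tool_rot']); return R.inv().apply(np.array(target)-s['eef_pos'])/40
E
python3 - <<'E'
from h import *
np.set_printoptions(precision=3,suppress=True)
s=readout.read_state();print(s);print(Ro.from_euler('xyz',s['tool_rot']).as_matrix())
for n in('top','side','wrist'):
    d=snap(n,n+'0');R=cv2.Rodrigues(d['rvec'])[0];print(n,-R.T@d['tvec'].ravel(),d['mtx'][0,0],d['k1'])
a=[cv2.imread(f'pics/{n}0.png') for n in('top','side')]
E
```

```text
{'clock': 0.0, 'qpos': array([ 1.067,  0.629,  0.038,  1.518, -0.027,  0.996, -0.02 ]), 'qd': array([-0.   ,  0.   , -0.001,  0.   , -0.001, -0.001,  0.   ]), 'tau': array([  0.   , -56.34 ,   1.226, -19.344,   0.011,   0.011,   0.   ]), 'eef_pos': array([ 275.341, -588.125,  230.397]), 'tool_rot': array([-1.571,  0.002, -1.133]), 'force': array([ 0.635, -0.214,  0.068]), 'torque': array([ 0.073, -0.03 , -0.05 ]), 'width': 85.1638641345596}
[[ 0.424 -0.001  0.906]
 [-0.906  0.002  0.424]
 [-0.002 -1.    -0.   ]]
top [ 445.383   16.041 1092.601] 470.3931623029422 -0.1655014283202612
side [-95.492 636.601 520.776] 437.1369699118116 -0.0409902354214921
wrist [ 343.697 -558.074  373.2  ] 315.20042779642966 -0.007877824828916165
```

View pics/top0.png

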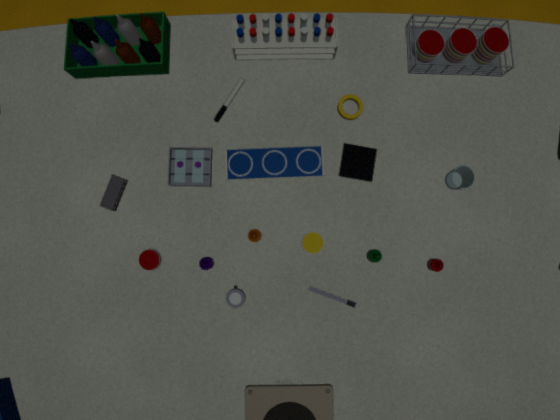

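View pics/side0.png

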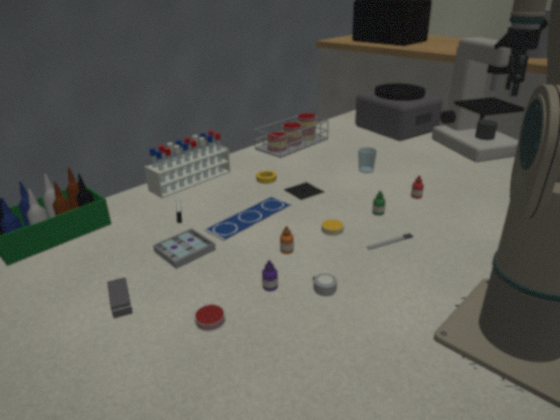

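The top view shows the tray at (190,167), on the left. The strip rings are at (240,164), (274,162) and (309,160), and the tile at (358,162). The bottles are violet (207,263), amber (254,236), red (436,265) and green (374,256). The red dish is at (149,260) and the yellow dish at (313,243). I'll measure these by colour blob.

```bash
cat > m.py <<'E'
from h import *
np.set_printoptions(precision=1,suppress=True)
d=load('top0'); im=d['image']; hsv=cv2.cvtColor(im,cv2.COLOR_RGB2HSV)
def blob(uv,r,lo,hi,val=(25,256)):
    u,v=uv; H=((hsv[...,0].astype(int)-lo)%180<=(hi-lo)%180)&(hsv[...,1]>110)&(hsv[...,2]>=val[0])&(hsv[...,2]<val[1])
    m=np.zeros(H.shape,np.uint8); m[v-r:v+r,u-r:u+r]=H[v-r:v+r,u-r:u+r]
    n,l,st,c=cv2.connectedComponentsWithStats(m); i=1+np.argmax(st[1:,4]); return c[i],st[i],l==i
for n,uv,lo,hi,z in [('violet',(207,263),120,165,45),('amber',(254,236),3,25,45),('red',(436,265),170,10,45),('green',(374,256),45,85,45),('yd',(313,243),18,35,14),('rd',(149,260),170,10,14),('strip',(274,162),100,125,2)]:
    c,st,m=blob(uv,60 if n=='strip' else 18,lo,hi); print(n,c,st,at(d,c,z))
    if n=='strip':
        q=cv2.minAreaRect(np.argwhere(m)[:,::-1].astype(np.float32)); P=cv2.boxPoints(q); print(np.array([at(d,p,2)[:2] for p in P]))
g=im.max(2); m=np.zeros(g.shape,np.uint8); m[135:190,330:388]=(g[135:190,330:388]<45)
n,l,st,c=cv2.connectedComponentsWithStats(m); i=1+np.argmax(st[1:,4]); q=cv2.minAreaRect(np.argwhere(l==i)[:,::-1].astype(np.float32))
P=np.array([at(d,p,3)[:2] for p in cv2.boxPoints(q)]);print('tile',P,P.mean(0))
for u in[(240,164),(274,162),(309,160),(190,167)]: print(at(d,u,2))
print('beaker',at(d,(459,178),0))
E
python3 m.py
python3 - <<'E'
import cv2
a=cv2.imread('pics/top0.png')[130:310,90:480]
cv2.imwrite('pics/c1.png',cv2.convertScaleAbs(cv2.resize(a,None,fx=2,fy=2,interpolation=cv2.INTER_CUBIC),alpha=1.6))
E
```

```text
violet [205.8 263.2] [200 258  13  12 119] [389.6 182.9  45. ]
amber [254.1 235.3] [248 229  13  13 126] [450.7  74.   45. ]
red [436.2 264.8] [430 259  13  13 136] [ 377.9 -336.3   45. ]
green [374.5 255.5] [368 250  13  12 114] [ 401.8 -194.4   45. ]
yd [312.3 242.3] [302 232  21  21 345] [433.2 -57.5  14. ]
rd [148.7 259.3] [139 250  20  20 325] [397.6 322.   14. ]
strip [273.9 162.4] [ 227  147   95   32 1163] [620.5  28.5   2. ]
[[652.6 139.1]
 [658.4 -80.8]
 [590.  -82. ]
 [584.2 136.7]]
tile [[ 587.7 -121.8]
 [ 664.9 -136.5]
 [ 651.4 -214.4]
 [ 574.1 -199.1]] [ 619.5 -167.9]
[618.  107.9   2. ]
[621.6  28.3   2. ]
[625.3 -53.7   2. ]
[613. 226.   2.]
beaker [ 580.7 -414.     0. ]
```

View pics/c1.png

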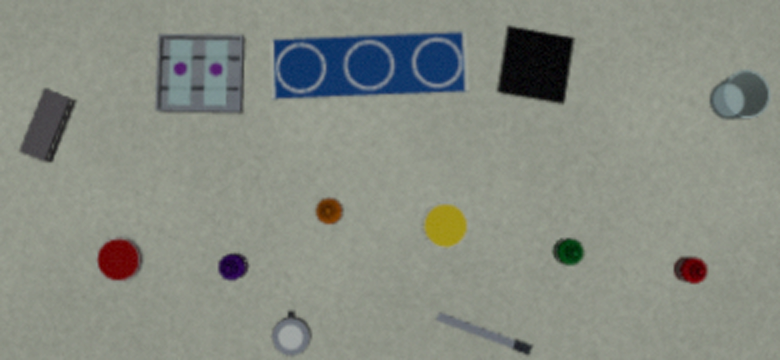

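The enlarged crop agrees with the measurements: the strip runs at about 1.5 degrees, the tray is on the +y side and the tile on the -y side. I'll align the tool with the world axes on the way to the violet bottle.

```bash
cat >> h.py <<'E'
RT=np.array([[1,0,0],[0,0,1],[0,-1,0.]])
def rows(*wps,step=.95):
    "round-number rows through way points (TCP mm), turning to the square orientation RT on the way"
    s=readout.read_state(); p=np.array(s['eef_pos']); R=Ro.from_euler('xyz',s['tool_rot']); T=Ro.from_matrix(RT); out=[]
    print('now',np.round(p,1),'w',round(s['width'],1),'t',round(s['clock'],2))
    for w in wps:
        w=np.array(w,float)
        n=max(1,int(np.ceil(np.linalg.norm(w-p)/40/step)))
        for i in range(n):
            a=R.inv().apply((w-p)/(n-i))/40; r=(R.inv()*T).as_rotvec(degrees=True); k=np.linalg.norm(r)
            r=r/5*min(1,4.8/max(k,1e-9)); row=np.round(np.r_[a,r],2)
            p=p+R.apply(row[:3]*40); R=R*Ro.from_rotvec(row[3:]*5,degrees=True); out.append(row.tolist())
    for i in range(0,len(out),8): print(str(out[i:i+8]).replace(' ','').replace('0.0,','0,'))
E
python3 -c "
from h import *
rows([430,-330,230],[480,0,200],[392,183,170])"
```

```text
now [ 275.4 -588.3  230.6] w 85.6 t 0.15
[[-0.53,0,0.78,-0,-0.96,-0.0],[-0.46,0,0.82,-0,-0.96,-0.0],[-0.39,0,0.86,-0,-0.96,-0.0],[-0.31,0,0.89,-0,-0.96,-0.0],[-0.24,0.01,0.91,-0,-0.96,-0.0],[-0.16,0,0.92,-0,-0.96,-0.0],[-0.09,0.01,0.94,-0,-0.96,-0.0],[-0.01,0,0.94,-0,-0.96,-0.0]]
[[-0.28,0.08,0.88,-0,-0.96,-0.0],[-0.21,0.09,0.9,-0,-0.96,-0.0],[-0.13,0.08,0.92,-0,-0.96,-0.0],[-0.06,0.09,0.93,-0.01,-0.96,-0.0],[0.02,0.08,0.93,-0,-0.96,-0.01],[0.1,0.08,0.92,-0,-0.5,0.0],[0.14,0.09,0.91,-0,-0,0.0],[0.14,0.08,0.92,-0,-0,0.0]]
[[0.13,0.09,0.91,-0,-0,0.0],[-0.37,0.12,0.76,-0,-0,0.0],[-0.37,0.13,0.76,-0,-0,0.0],[-0.37,0.12,0.76,-0,-0,0.0],[-0.36,0.13,0.77,-0,-0,0.0],[-0.37,0.12,0.76,-0,-0,0.0],[-0.36,0.13,0.77,-0,-0,0.0]]
```

>>> apply_moves(commands=[[[-0.53,0,0.78,0,-0.96,0],[-0.46,0,0.82,0,-0.96,0],[-0.39,0,0.86,0,-0.96,0],[-0.31,0,0.89,0,-0.96,0],[-0.24,0,0.91,0,-0.96,0],[-0.16,0,0.92,0,-0.96,0],[-0.09,0,0.94,0,-0.96,0],[-0.01,0,0.94,0,-0.96,0]]], claw=85)

```text
clock: 0.82
eef_pos: [424.6, -328.6, 226.0]
tool_rot: [-1.579, 0.006, -0.453]
force: [0.3, -0.3, 0.7]
width: 85.1
```

>>> apply_moves(commands=[[[-0.28,0.08,0.88,0,-0.96,0],[-0.2,0.08,0.9,0,-0.96,0],[-0.13,0.08,0.92,0,-0.96,0],[-0.06,0.08,0.93,0,-0.96,0],[0.02,0.08,0.93,0,-0.96,0],[0.1,0.08,0.92,0,-0.5,0],[0.14,0.08,0.9,0,0,0],[0.14,0.08,0.9,0,0,0]]])

```text
clock: 1.48
eef_pos: [465.8, -21.9, 198.1]
tool_rot: [-1.576, 0.003, 0.039]
force: [-0.3, -0.4, 0.1]
width: 84.8
```

```bash
python3 -c "
from h import *
rows([480,0,200],[392,183,170])"
```

```text
now [465.8 -21.9 198.1] w 84.8 t 1.48
[[0.38,-0.05,0.53,0.06,0.44,-0.03],[-0.37,0.12,0.76,0,0,-0.0],[-0.37,0.13,0.76,0,0,-0.0],[-0.37,0.12,0.76,0,0,-0.0],[-0.36,0.13,0.77,0,0,-0.0],[-0.37,0.12,0.76,0,0,-0.0],[-0.36,0.13,0.77,0,0,-0.0]]
```

>>> apply_moves(commands=[[[-0.2,0.1,0.76,0.06,0.44,-0.03],[-0.27,0.1,0.76,0,0,0],[-0.27,0.1,0.76,0,0,0],[-0.27,0.1,0.76,0,0,0],[-0.26,0.1,0.77,0,0,0],[-0.26,0.1,0.76,0,0,0],[-0.26,0.1,0.5,0,0,0],[0,0,0,0,0,0]]])

```text
clock: 2.15
eef_pos: [389.8, 199.4, 168.6]
tool_rot: [-1.564, -0.004, 0.01]
force: [0.1, -0.5, 0.2]
width: 84.7
```

```bash
python3 - <<'E'
from h import *
rows([391,183,90])
d=snap('wrist','w1')
for z in(0,38,60): print(z,proj(d,[390,183,z]))
E
```

```text
now [389.8 199.4 168.6] w 84.7 t 2.15
[[0.01,0.65,-0.14,-0.07,0.11,0.04],[0.01,0.66,-0.14,-0,0,0.0],[0.01,0.65,-0.13,-0,0,0.0]]
0 [279.63080027 200.06007762]
38 [279.68611794 211.47980336]
60 [279.72505628 219.51556075]
```

View pics/w1.png

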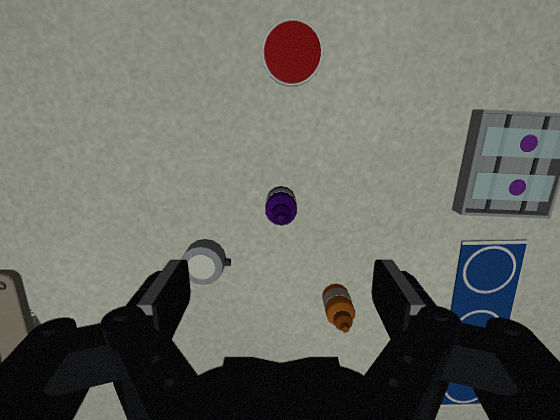

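The wrist view puts the violet bottle's body at (281,208) and its tip at (282,218), which agrees with the top estimate. The ring nearest the tray is at (489,270), the red dish at (292,51) and the stopwatch at (205,262).

```bash
python3 - <<'E'
from h import *
d=load('w1')
for n,uv,z in[('cap',(282,217),58),('rd',(292.5,51),16),('ring',(489,270),2),('watch',(205,262),10),('amber tip',(345,326),58)]: print(n,np.round(at(d,uv,z)))
rows([391,183,90],[391,183,8])
E
```

```text
cap [392. 185.  58.]
rd [400. 320.  16.]
ring [621. 105.   2.]
watch [312. 117.  10.]
amber tip [453.  75.  58.]
now [390.8 197.8 168.7] w 84.8 t 2.2
[[-0,0.66,-0.13,-0.06,0.1,0.05],[0,0.65,-0.12,-0,-0,0.0],[0,0.66,-0.12,-0,-0,0.0],[0,0.68,-0,-0,-0,0.0],[0,0.68,-0,-0,-0,0.0],[0,0.69,-0,-0,-0,0.0]]
```

>>> apply_moves(commands=[[[0,0.66,-0.13,-0.06,0.1,0.05],[0,0.66,-0.12,0,0,0],[0,0.66,-0.1,0,0,0],[0,0.7,0,0,0,0],[0,0.68,0,0,0,0],[0,0.55,0,0,0,0],[0,0,0,0,0,0]]])

```text
clock: 2.78
eef_pos: [398.3, 177.3, 31.4]
tool_rot: [-1.58, -0.01, -0.005]
force: [-1.6, 0.0, -0.1]
width: 85.1
```

```bash
python3 -c "
from h import *
rows([391.5,184,8])"
```

```text
now [398.3 177.3  31.4] w 85.1 t 2.78
[[-0.18,0.58,0.17,0.1,-0.06,0.11]]
```

>>> apply_moves(commands=[[[-0.18,0.1,0.17,0.1,-0.06,0.11],[-0.05,0.2,0.03,0,0,0],[0,0.2,0,0,0,0],[0,0,0,0,0,0]]])

```text
clock: 3.12
eef_pos: [391.7, 180.9, 11.7]
tool_rot: [-1.573, -0.001, -0.007]
force: [0.3, -0.0, 0.3]
width: 85.0
```

```bash
python3 -c "
from h import *
rows([391.5,184,8]);print(readout.read_state()['qpos'],readout.read_state()['tool_rot'])"
```

```text
now [391.7 180.9  11.7] w 85.0 t 3.12
[[-0.01,0.09,0.08,0.03,-0.08,0.01]]
[-0.30467753  0.77345027 -0.28532405  2.25701399  0.99432684  0.23988862
 -1.49948973] [-1.57345442e+00 -6.13716801e-04 -6.80558937e-03]
```

>>> apply_moves(commands=[[[0,0.06,0.07,0.03,0,0],[0,0,0,0,0,0]]])

```text
clock: 3.28
eef_pos: [393.1, 182.5, 10.3]
tool_rot: [-1.572, -0.002, -0.009]
force: [-0.6, -0.3, -0.2]
width: 85.2
```

>>> apply_moves(commands=[[[0,0,0,0,0,0],[0,0,0,0,0,0],[0,0,0,0,0,0],[0,0,0,0,0,0],[0,0,0,0,0,0],[0,0,0,0,0,0],[0,0,0,0,0,0],[0,0,0,0,0,0]]], claw=15)

```text
clock: 3.95
eef_pos: [394.7, 182.3, 12.9]
tool_rot: [-1.571, -0.006, -0.01]
force: [-0.1, -0.2, -0.6]
width: 28.5
```

>>> apply_moves(commands=[[[0,-0.2,0,0,0,0],[0,-0.4,0,0,0,0],[0,-0.6,0,0,0,0],[0,-0.6,0,0,0,0],[0,-0.4,0,0,0,0]]])

```text
clock: 4.37
eef_pos: [390.9, 181.6, 100.6]
tool_rot: [-1.577, 0.003, -0.006]
force: [0.6, -0.0, 0.3]
width: 28.5
```

```bash
python3 -c "
from h import *
rows([500,150,95],[619,108,80],step=.6);
for n in ('wrist','side'): snap(n,n+'2')"
```

```text
now [390.9 181.6 100.6] w 28.5 t 4.37
[[0.55,0.03,-0.15,0.07,-0.07,-0.03],[0.54,0.03,-0.16,-0,-0,-0.0],[0.55,0.03,-0.16,-0,-0,-0.0],[0.54,0.02,-0.16,-0,-0,-0.0],[0.55,0.03,-0.16,-0,-0,-0.0],[0.5,0.06,-0.17,-0,-0,-0.0],[0.49,0.06,-0.18,-0,-0,-0.0],[0.5,0.06,-0.17,-0,-0,-0.0]]
[[0.49,0.06,-0.18,-0,-0,-0.0],[0.5,0.07,-0.17,-0,-0,-0.0],[0.49,0.06,-0.18,-0,-0,-0.0]]
```

View pics/wrist2.png

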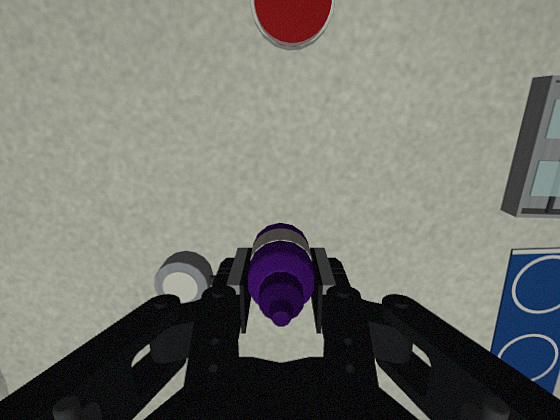

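The violet bottle is held between the pads with its tip at (281,320), gripper width 28.5 mm. Next I check its y offset in the hand and carry it to the ring.

>>> apply_moves(commands=[[[0.55,0.03,-0.15,0.07,-0.07,-0.03],[0.55,0.03,-0.16,0,0,0],[0.55,0.03,-0.16,0,0,0],[0.55,0.02,-0.16,0,0,0],[0.55,0.03,-0.16,0,0,0],[0.5,0.06,-0.17,0,0,0],[0.5,0.06,-0.17,0,0,0],[0.5,0.06,-0.17,0,0,0]]])

```text
clock: 5.13
eef_pos: [562.7, 127.2, 81.9]
tool_rot: [-1.574, 0.005, 0.008]
force: [-0.1, 0.7, -0.0]
width: 28.3
```

>>> apply_moves(commands=[[[0.5,0.06,-0.17,0,0,0],[0.5,0.06,-0.17,0,0,0],[0.5,0.06,-0.17,0,0,0],[0,0,0,0,0,0],[0,0,0,0,0,0]]])

```text
clock: 5.55
eef_pos: [627.0, 100.6, 64.9]
tool_rot: [-1.58, 0.01, 0.002]
force: [-0.7, 0.1, -0.7]
width: 28.2
```

```bash
python3 - <<'E'
from h import *
d=load('wrist2'); print('tip',at(d,(281,319),147),at(d,(281,300),140))
rows([619.5,107.5,45],[619.5,107.5,15.5],step=.5)
E
```

```text
tip [391.57101374 182.566466   147.        ] [391.58230448 185.73313369 140.        ]
now [627.  100.6  64.9] w 28.2 t 5.55
[[-0.09,0.25,0.09,0.11,0.02,-0.11],[-0.09,0.25,0.08,0,-0,-0.0],[-0,0.37,0,0,-0,-0.0],[-0,0.37,0,0,-0,-0.0]]
```

>>> apply_moves(commands=[[[-0.09,0.2,0.08,0.11,0.02,-0.11],[-0.08,0.2,0.07,0,0,0],[0,0.2,0,0,0,0],[0,0.2,0,0,0,0],[0,0.12,0,0,0,0],[0,0,0,0,0,0]]])

```text
clock: 6.05
eef_pos: [615.5, 107.4, 21.8]
tool_rot: [-1.574, 0.006, 0.004]
force: [-0.0, 0.2, -0.6]
width: 28.8
```

```bash
python3 -c "
from h import *
rows([619.5,107.5,15.5],step=.5)"
```

```text
now [615.5 107.4  21.8] w 28.8 t 6.05
[[0.1,0.16,0,0.04,0.05,-0.07]]
```

>>> apply_moves(commands=[[[0.1,0.08,0,0.04,0.05,-0.07],[0,0.05,0,0,0,0],[0,0,0,0,0,0]]])

```text
clock: 6.3
eef_pos: [620.0, 107.9, 15.9]
tool_rot: [-1.57, -0.001, -0.0]
force: [0.1, -0.7, 0.4]
width: 28.1
```

```bash
python3 -c "
from h import *
rows([619.5,107.5,15.5],step=.5)
d=snap('side','s3'); a=d['image'][...,::-1][150:330,130:360]
cv2.imwrite('pics/s3c.png',cv2.convertScaleAbs(cv2.resize(a,None,fx=3,fy=3),alpha=1.6))"
```

```text
now [620.  107.9  15.9] w 28.1 t 6.3
[[-0.01,0.01,-0.01,-0.01,-0,0.01]]
```

View pics/s3c.png

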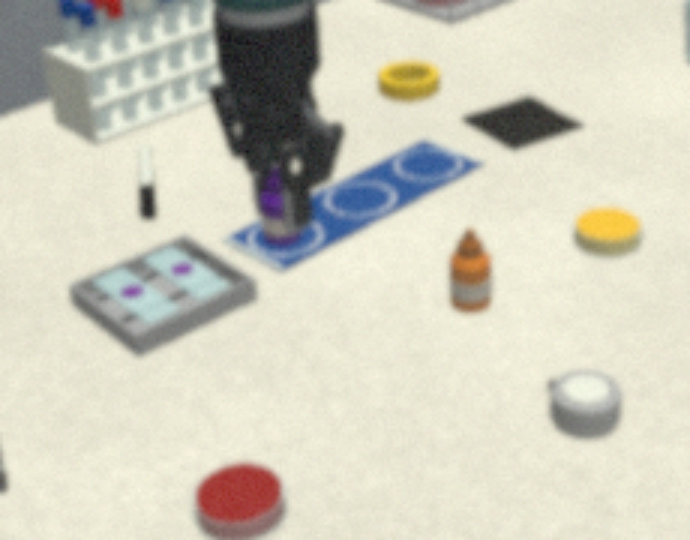

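The violet bottle is inside the ring, just above the strip. I'll lower it until it touches.

>>> apply_moves(commands=[[[0,0.03,0,0,0,0],[0,0.02,0,0,0,0],[0,0,0,0,0,0]]])

```text
clock: 6.6
eef_pos: [621.0, 107.8, 14.9]
tool_rot: [-1.57, -0.003, -0.001]
force: [0.6, 0.1, -0.2]
width: 28.4
```

>>> apply_moves(commands=[[[0,0.03,0,0,0,0],[0,0.03,0,0,0,0],[0,0,0,0,0,0]]])

```text
clock: 6.85
eef_pos: [621.3, 107.9, 15.2]
tool_rot: [-1.571, -0.004, -0.001]
force: [0.6, -0.8, -0.2]
width: 28.6
```

>>> apply_moves(commands=[[[0,0.06,0,0,0,0],[0,0.06,0,0,0,0],[0,0,0,0,0,0]]])

```text
clock: 7.1
eef_pos: [622.0, 108.2, 15.5]
tool_rot: [-1.573, -0.007, -0.002]
force: [0.6, 1.0, -0.4]
width: 27.7
```

>>> apply_moves(commands=[[[0,0,0,0,0,0],[0,0,0,0,0,0],[0,0,0,0,0,0],[0,0,0,0,0,0],[0,0,0,0,0,0]]], claw=60)

```text
clock: 7.52
eef_pos: [622.5, 108.2, 15.2]
tool_rot: [-1.572, -0.008, -0.002]
force: [0.7, 0.1, -0.2]
width: 60.2
```

>>> apply_moves(commands=[[[0,-0.3,0,0,0,0],[0,-0.6,0,0,0,0],[0,-0.8,0,0,0,0],[0,-0.9,0,0,0,0],[0,-0.9,0,0,0,0],[0,0,0,0,0,0]]])

```text
clock: 8.02
eef_pos: [619.0, 108.9, 160.2]
tool_rot: [-1.572, 0.0, 0.0]
force: [1.2, 0.8, 0.7]
width: 60.1
```

```bash
python3 -c "
from h import *
snap('top','t4');snap('side','s4'); d=snap('wrist','w4'); print(proj(d,[619,108,2]),proj(d,[621,108,60]))
rows([520,-120,160],[381,-336,150])"
```

```text
[283.98309466 185.43188001] [286.76835014 203.12853835]
now [615.4 106.2 153.2] w 60.0 t 8.17
[[-0.34,-0.02,-0.81,0.06,-0,-0.12],[-0.34,-0.02,-0.81,0,-0,0.0],[-0.34,-0.02,-0.81,0,-0,0.0],[-0.34,-0.03,-0.81,0,-0,0.0],[-0.34,-0.02,-0.81,0,-0,0.0],[-0.34,-0.03,-0.8,0,-0,0.0],[-0.34,-0.02,-0.81,0,-0,0.0],[-0.5,0.04,-0.77,0,-0,0.0]]
[[-0.5,0.04,-0.77,0,-0,0.0],[-0.5,0.03,-0.77,0,-0,0.0],[-0.49,0.04,-0.77,0,-0,0.0],[-0.5,0.03,-0.77,0,-0,0.0],[-0.49,0.04,-0.77,0,-0,0.0],[-0.5,0.03,-0.78,0,-0,0.0]]
```

View pics/w4.png

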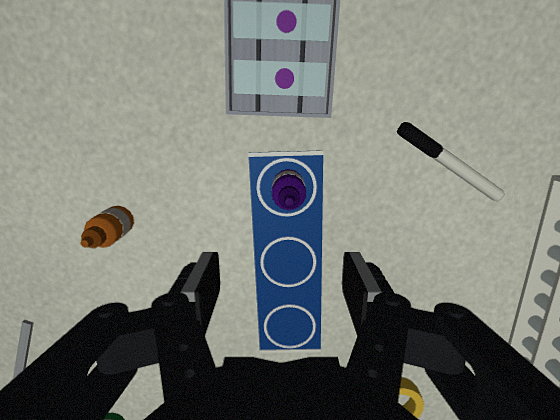

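The violet bottle stands upright inside its ring: ring centre (287,187), cap tip (289,200). The middle ring is at (288,262) and the end ring at (290,326). Now to the red bottle.

>>> apply_moves(commands=[[[-0.34,-0.02,-0.8,0.06,0,-0.12],[-0.34,-0.02,-0.8,0,0,0],[-0.34,-0.02,-0.8,0,0,0],[-0.34,-0.02,-0.8,0,0,0],[-0.34,-0.02,-0.8,0,0,0],[-0.34,-0.02,-0.8,0,0,0],[-0.34,-0.02,-0.8,0,0,0],[-0.5,0.04,-0.77,0,0,0]]], claw=85)

```text
clock: 8.83
eef_pos: [492.4, -148.0, 146.4]
tool_rot: [-1.56, 0.015, 0.019]
force: [0.3, -0.2, 0.1]
width: 85.0
```

>>> apply_moves(commands=[[[-0.5,0.04,-0.77,0,0,0],[-0.5,0.04,-0.77,0,0,0],[-0.5,0.04,-0.77,0,0,0],[-0.5,0.04,-0.77,0,0,0],[-0.5,0.04,-0.77,0,0,0],[-0.3,0.04,-0.5,0,0,0],[0,0,0,0,0,0],[0,0,0,0,0,0]]])

```text
clock: 9.5
eef_pos: [360.2, -337.0, 124.0]
tool_rot: [-1.548, 0.041, 0.004]
force: [1.3, 0.3, 0.3]
width: 84.8
```

```bash
python3 - <<'E'
from h import *
d=load('w4')
for uv in[(287,187),(288.5,261.5),(290,326)]: print(np.round(at(d,uv,2),1))
print('amber tip',at(d,(85,243),58))
d=snap('wrist','w5'); hsv=cv2.cvtColor(d['image'],cv2.COLOR_RGB2HSV)
m=(((hsv[...,0]<10)|(hsv[...,0]>170))&(hsv[...,1]>120)&(hsv[...,2]>30)).astype(np.uint8)
n,l,st,c=cv2.connectedComponentsWithStats(m)
for i in range(1,n):
    if st[i,4]>60: print(c[i],st[i],at(d,c[i],35))
print(proj(d,[380,-336,35]))
rows([380,-336,90])
E
```

```text
[621.9 106.4   2. ]
[623.9  26.6   2. ]
[626.1 -53.5   2. ]
amber tip [452.988273    72.37992832  58.        ]
[308.95217391 216.61217391] [ 291  197   37   40 1150] [ 379.02541183 -342.24598324   35.        ]
[310.44998968 208.90976304]
now [ 359.9 -337.1  123.8] w 85.2 t 9.55
[[0.27,0.41,0,-0.26,0.05,-0.48],[0.25,0.43,0.02,0,-0,-0.0]]
```

>>> apply_moves(commands=[[[0.26,0.3,0,-0.26,0.05,-0.48],[0.2,0.4,0,0,0,0],[0,0.3,0,0,0,0],[0,0,0,0,0,0]]])

```text
clock: 9.88
eef_pos: [380.9, -331.5, 81.1]
tool_rot: [-1.568, -0.003, 0.006]
force: [-0.4, -1.2, -0.6]
width: 84.9
```

```bash
python3 -c "
from h import *
rows([379.5,-338,12],step=.6)"
```

```text
now [ 380.9 -331.5   81.1] w 84.9 t 9.88
[[-0.01,0.58,-0.06,-0.03,0.07,0.03],[-0.01,0.57,-0.05,-0,0,-0.0],[-0.02,0.58,-0.05,-0,0,-0.0]]
```

>>> apply_moves(commands=[[[-0.01,0.5,-0.06,-0.03,0.07,0.03],[-0.01,0.5,-0.05,0,0,0],[-0.02,0.5,-0.05,0,0,0],[0,0,0,0,0,0]]])

```text
clock: 10.22
eef_pos: [384.5, -332.5, 20.6]
tool_rot: [-1.569, -0.003, 0.011]
force: [-0.9, 0.1, -0.1]
width: 84.8
```

```bash
python3 -c "
from h import *
rows([379.5,-338,12],step=.6)"
```

```text
now [ 384.5 -332.5   20.6] w 84.8 t 10.22
[[-0.13,0.21,-0.14,-0.03,0.12,0.04]]
```

>>> apply_moves(commands=[[[-0.12,0.12,-0.12,-0.03,0.12,0.04],[0,0.1,0,0,0,0],[0,0,0,0,0,0]]])

```text
clock: 10.47
eef_pos: [381.8, -335.4, 12.9]
tool_rot: [-1.571, -0.001, 0.004]
force: [0.3, 0.1, 0.7]
width: 85.2
```

>>> apply_moves(commands=[[[0,0,0,0,0,0],[0,0,0,0,0,0],[0,0,0,0,0,0],[0,0,0,0,0,0],[0,0,0,0,0,0],[0,0,0,0,0,0],[0,0,0,0,0,0],[0,0,0,0,0,0]]], claw=15)

```text
clock: 11.13
eef_pos: [383.5, -336.7, 16.6]
tool_rot: [-1.574, -0.006, 0.003]
force: [-0.3, -0.6, -0.9]
width: 28.3
```

>>> apply_moves(commands=[[[0,-0.2,0,0,0,0],[0,-0.4,0,0,0,0],[0,-0.6,0,0,0,0],[0,-0.6,0,0,0,0],[0,-0.5,0,0,0,0]]])

```text
clock: 11.55
eef_pos: [380.0, -333.7, 109.2]
tool_rot: [-1.567, 0.003, 0.005]
force: [-0.1, -1.0, -0.5]
width: 28.0
```

```bash
python3 - <<'E'
from h import *
d=snap('wrist','w6');hsv=cv2.cvtColor(d['image'],cv2.COLOR_RGB2HSV)
m=(((hsv[...,0]<10)|(hsv[...,0]>170))&(hsv[...,1]>120)&(hsv[...,2]>30)).astype(np.uint8)
n,l,st,c=cv2.connectedComponentsWithStats(m);i=1+np.argmax(st[1:,4]);print(c[i],st[i])
p=readout.read_state()['eef_pos'];b=(c[i][0],st[i,1]+st[i,3]);print('tip rel TCP',at(d,b,p[2]+46)-p)
rows([480,-240,100],[622,-60,65],step=.6)
E
```

```text
[280.51361479 294.51286535] [ 249  256   64   85 4003]
tip rel TCP [-1.41107697 -5.68024468 46.        ]
now [ 381.9 -334.7  112.4] w 28.2 t 11.6
[[0.41,0.05,0.39,-0,0.06,0.01],[0.41,0.05,0.39,-0,0,0.0],[0.41,0.05,0.4,-0,0,0.0],[0.41,0.05,0.39,-0,0,0.0],[0.41,0.06,0.4,-0,0,0.0],[0.4,0.05,0.39,-0,0,0.0],[0.36,0.09,0.45,-0,0,0.0],[0.35,0.09,0.45,-0,0,0.0]]
[[0.36,0.09,0.45,-0,0,0.0],[0.35,0.09,0.45,-0,0,0.0],[0.36,0.09,0.45,-0,0,0.0],[0.35,0.09,0.45,-0,0,0.0],[0.36,0.08,0.45,-0,0,0.0],[0.35,0.09,0.45,-0,0,0.0],[0.36,0.08,0.45,-0,0,0.0],[0.35,0.09,0.45,-0,0,0.0]]
```

>>> apply_moves(commands=[[[0.41,0.05,0.4,0,0.06,0],[0.41,0.05,0.4,0,0,0],[0.41,0.05,0.4,0,0,0],[0.41,0.05,0.4,0,0,0],[0.41,0.05,0.4,0,0,0],[0.41,0.05,0.4,0,0,0],[0.36,0.09,0.45,0,0,0],[0.36,0.09,0.45,0,0,0]]])

```text
clock: 12.27
eef_pos: [510.9, -206.3, 97.6]
tool_rot: [-1.578, -0.002, -0.015]
force: [-0.4, 0.8, 0.1]
width: 27.9
```

>>> apply_moves(commands=[[[0.36,0.08,0.45,0,0,0],[0.36,0.08,0.45,0,0,0],[0.36,0.08,0.45,0,0,0],[0.36,0.08,0.45,0,0,0],[0.36,0.08,0.45,0,0,0],[0.36,0.08,0.45,0,0,0],[0.3,0.05,0.4,0,0,0],[0,0,0,0,0,0]]])

```text
clock: 12.93
eef_pos: [617.1, -70.3, 76.5]
tool_rot: [-1.572, -0.003, -0.008]
force: [0.8, 1.4, -0.1]
width: 28.1
```

```bash
python3 -c "
from h import *
rows([624.5,-50,28],step=.4)"
```

```text
now [617.1 -70.3  76.5] w 28.1 t 12.93
[[0.04,0.3,0.13,0.01,-0.09,0.04],[0.05,0.3,0.13,0,-0,-0.0],[0.05,0.31,0.12,0,-0,-0.0],[0.04,0.3,0.13,0,-0,-0.0]]
```

>>> apply_moves(commands=[[[0.05,0.3,0.13,0,-0.09,0.04],[0.05,0.3,0.13,0,0,0],[0.05,0.3,0.13,0,0,0],[0.04,0.25,0.13,0,0,0],[0,0,0,0,0,0]]])

```text
clock: 13.35
eef_pos: [623.3, -49.4, 25.5]
tool_rot: [-1.573, 0.003, 0.0]
force: [0.0, 1.1, -0.7]
width: 28.0
```

```bash
python3 -c "
from h import *
rows([624.5,-50,18.5],step=.15)"
```

```text
now [623.3 -49.4  25.5] w 28.0 t 13.35
[[0.02,0.09,-0.01,0.03,0,-0.04],[0.01,0.08,-0,-0,0,0.0]]
```

>>> apply_moves(commands=[[[0.02,0.09,0,0,0,0],[0,0.08,0,0,0,0],[0,0,0,0,0,0]]])

```text
clock: 13.6
eef_pos: [623.2, -50.1, 18.2]
tool_rot: [-1.574, 0.005, -0.001]
force: [0.7, 0.1, 0.3]
width: 28.2
```

>>> apply_moves(commands=[[[0,0.05,0,0,0,0],[0,0.05,0,0,0,0]]])

```text
clock: 13.77
eef_pos: [623.3, -50.2, 18.0]
tool_rot: [-1.576, 0.005, -0.002]
force: [-4.8, 0.0, 16.3]
width: 28.3
```

```bash
python3 -c "
from h import *
rows([624.5,-50,18.5],step=.15); print(readout.read_state()['force'])
d=snap('side','s7'); print(proj(d,[624,-52,2]))
a=d['image'][...,::-1][180:250,220:320]
cv2.imwrite('pics/s7c.png',cv2.convertScaleAbs(cv2.resize(a,None,fx=6,fy=6,interpolation=cv2.INTER_CUBIC),alpha=1.6))"
```

```text
now [623.3 -50.2  18. ] w 28.3 t 13.77
[[0.03,-0.01,0,0.05,-0.03,-0.05]]
[-4.84541747  0.03270277 16.27939643]
[271.76513468 204.32014052]
```

View pics/s7c.png

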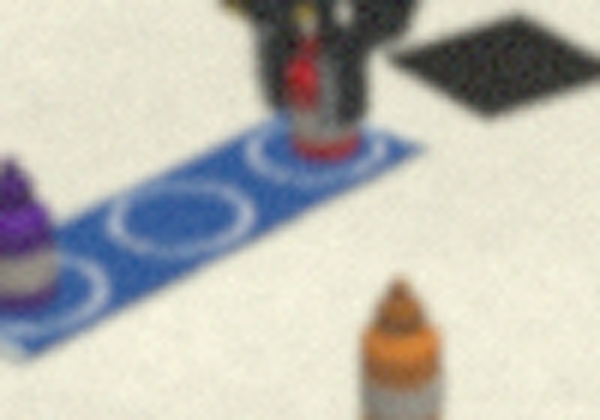

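The red bottle is on the strip (16 N contact) and well inside its ring. I'll relax, release, lift and go to the amber bottle.

>>> apply_moves(commands=[[[0,0,0,0,0,0]]])

```text
clock: 13.9
eef_pos: [623.4, -50.5, 18.9]
tool_rot: [-1.576, 0.004, -0.003]
force: [0.7, 0.5, 0.0]
width: 28.4
```

>>> apply_moves(commands=[[[0,0,0,0,0,0],[0,0,0,0,0,0],[0,0,0,0,0,0],[0,0,0,0,0,0],[0,0,0,0,0,0]]], claw=60)

```text
clock: 14.32
eef_pos: [623.8, -52.9, 19.1]
tool_rot: [-1.577, 0.002, -0.005]
force: [-0.1, 0.6, -0.2]
width: 59.9
```

>>> apply_moves(commands=[[[0,-0.3,0,0,0,0],[0,-0.6,0,0,0,0],[0,-0.8,0,0,0,0],[0,-0.8,0,0,0,0],[0,-0.5,0,0,0,0],[0,0,0,0,0,0]]])

```text
clock: 14.82
eef_pos: [622.4, -51.4, 144.6]
tool_rot: [-1.576, 0.008, -0.004]
force: [1.2, -0.0, 0.8]
width: 59.9
```

```bash
python3 -c "
from h import *
rows([452,74,110],step=.8)"
```

```text
now [622.4 -51.4 144.6] w 59.9 t 14.82
[[-0.61,0.13,0.45,0.06,-0.04,-0.09],[-0.61,0.12,0.45,0,-0,-0.0],[-0.61,0.12,0.45,0,-0,-0.0],[-0.61,0.12,0.45,0,-0,-0.0],[-0.61,0.13,0.44,0,-0,-0.0],[-0.61,0.12,0.45,0,-0,-0.0],[-0.6,0.13,0.44,0,-0,-0.0]]
```

>>> apply_moves(commands=[[[-0.61,0.1,0.45,0.06,-0.04,-0.09],[-0.61,0.1,0.45,0,0,0],[-0.61,0.1,0.45,0,0,0],[-0.61,0.1,0.45,0,0,0],[-0.6,0.1,0.45,0,0,0],[-0.6,0.1,0.45,0,0,0],[-0.5,0.1,0.4,0,0,0],[0,0,0,0,0,0]]], claw=85)

```text
clock: 15.48
eef_pos: [452.6, 75.2, 117.9]
tool_rot: [-1.57, -0.009, -0.007]
force: [-0.9, 0.1, -0.9]
width: 84.9
```

```bash
python3 -c "
from h import *
rows([452,74,60],step=.6); snap('top','t8')"
```

```text
now [452.6  75.2 117.9] w 84.9 t 15.48
[[-0.01,0.48,-0.01,-0.01,-0.08,0.1],[-0,0.48,-0.01,0,-0,-0.0],[-0.01,0.49,-0.01,0,-0,-0.0]]
```

>>> apply_moves(commands=[[[0,0.48,0,0,-0.08,0.1],[0,0.48,0,0,0,0],[0,0.48,0,0,0,0],[0,0.4,0,0,0,0],[0,0.3,0,0,0,0],[0,0,0,0,0,0]]])

```text
clock: 16.03
eef_pos: [463.0, 70.7, 30.5]
tool_rot: [-1.573, -0.011, -0.006]
force: [1.7, -0.5, -0.5]
width: 85.0
```

```bash
python3 -c "
from h import *
rows([451.5,74,11],step=.6)"
```

```text
now [463.   70.7  30.5] w 85.0 t 16.03
[[-0.29,0.48,0.08,0.02,-0.07,0.12]]
```

>>> apply_moves(commands=[[[-0.29,0.1,0.08,0,-0.07,0.12],[0,0.2,0,0,0,0],[0,0.18,0,0,0,0],[0,0,0,0,0,0]]])

```text
clock: 16.37
eef_pos: [452.5, 73.2, 11.0]
tool_rot: [-1.573, -0.001, -0.002]
force: [-0.6, 0.2, -0.4]
width: 85.1
```

```bash
python3 -c "
from h import *
rows([451.5,74,11],step=.6)"
```

```text
now [452.5  73.2  11. ] w 85.1 t 16.37
[[-0.03,0,0.02,0.02,-0.03,0.02]]
```

>>> apply_moves(commands=[[[0,0,0,0,0,0],[0,0,0,0,0,0],[0,0,0,0,0,0],[0,0,0,0,0,0],[0,0,0,0,0,0],[0,0,0,0,0,0],[0,0,0,0,0,0],[0,0,0,0,0,0]]], claw=15)

```text
clock: 17.03
eef_pos: [453.8, 73.3, 13.4]
tool_rot: [-1.572, -0.005, -0.003]
force: [-1.0, -0.4, -0.4]
width: 28.2
```

>>> apply_moves(commands=[[[0,-0.2,0,0,0,0],[0,-0.4,0,0,0,0],[0,-0.6,0,0,0,0],[0,-0.7,0,0,0,0],[0,-0.7,0,0,0,0]]])

```text
clock: 17.45
eef_pos: [448.9, 72.8, 116.0]
tool_rot: [-1.575, 0.008, -0.0]
force: [0.2, -0.3, -1.1]
width: 28.6
```

```bash
python3 - <<'E'
from h import *
d=snap('wrist','w9');hsv=cv2.cvtColor(d['image'],cv2.COLOR_RGB2HSV)
m=((abs(hsv[...,0].astype(int)-13)<9)&(hsv[...,1]>110)&(hsv[...,2]>30)).astype(np.uint8)
n,l,st,c=cv2.connectedComponentsWithStats(m);i=1+np.argmax(st[1:,4]);print(c[i],st[i])
p=readout.read_state()['eef_pos'];b=(c[i][0],st[i,1]+st[i,3]);print('tip rel TCP',at(d,b,p[2]+46)-p)
rows([621,29,110],step=.6)
E
```

```text
[280.53178114 284.87147846] [ 248  245   67   87 4295]
tip rel TCP [-1.81085443 -2.62676116 46.        ]
now [451.5  73.8 120.2] w 28.1 t 17.5
[[0.53,0.03,-0.14,0.03,0,-0.01],[0.53,0.03,-0.14,0,0,-0.0],[0.53,0.03,-0.14,0,0,-0.0],[0.53,0.03,-0.14,0,0,-0.0],[0.53,0.03,-0.14,0,0,-0.0],[0.53,0.03,-0.14,0,0,-0.0],[0.53,0.04,-0.14,0,0,-0.0],[0.53,0.03,-0.14,0,0,-0.0]]
```

>>> apply_moves(commands=[[[0.53,0.03,-0.14,0,0,0],[0.53,0.03,-0.14,0,0,0],[0.53,0.03,-0.14,0,0,0],[0.53,0.03,-0.14,0,0,0],[0.53,0.03,-0.14,0,0,0],[0.53,0.03,-0.14,0,0,0],[0.53,0.03,-0.14,0,0,0],[0.45,0.03,-0.1,0,0,0]]])

```text
clock: 18.17
eef_pos: [621.1, 28.1, 114.1]
tool_rot: [-1.576, -0.0, 0.004]
force: [0.4, -1.2, 0.2]
width: 28.1
```

>>> apply_moves(commands=[[[0,0,0,0,0,0],[0,0,0,0,0,0]]])

```text
clock: 18.33
eef_pos: [624.4, 26.1, 112.7]
tool_rot: [-1.576, -0.002, -0.001]
force: [-1.3, 1.1, -0.2]
width: 28.2
```

```bash
python3 -c "
from h import *
rows([622.5,28.5,26],step=.4)"
```

```text
now [624.4  26.1 112.7] w 28.2 t 18.33
[[-0.01,0.36,0.01,0.06,-0.01,0.02],[-0.01,0.36,0.01,-0,0,0.0],[-0.01,0.36,0.01,-0,0,0.0],[-0.01,0.36,0.01,-0,0,0.0],[-0,0.36,0.01,-0,0,0.0],[-0.01,0.37,0.01,-0,0,0.0]]
```

>>> apply_moves(commands=[[[0,0.36,0.01,0.06,0,0.02],[0,0.36,0.01,0,0,0],[0,0.36,0.01,0,0,0],[0,0.36,0.01,0,0,0],[0,0.36,0.01,0,0,0],[0,0.25,0,0,0,0],[0,0,0,0,0,0]]])

```text
clock: 18.92
eef_pos: [616.5, 29.3, 22.5]
tool_rot: [-1.57, 0.008, 0.004]
force: [-0.8, -0.1, -0.3]
width: 28.6
```

```bash
python3 -c "
from h import *
rows([622.5,28.5,15.5],step=.15)"
```

```text
now [616.5  29.3  22.5] w 28.6 t 18.92
[[0.08,0.09,-0.01,-0.01,0.05,-0.09],[0.07,0.08,-0.01,0,-0,-0.0]]
```

>>> apply_moves(commands=[[[0.08,0.05,0,0,0.05,-0.09],[0.07,0.08,0,0,0,0],[0,0.05,0,0,0,0]]])

```text
clock: 19.17
eef_pos: [621.8, 30.1, 14.8]
tool_rot: [-1.57, 0.0, 0.001]
force: [-1.6, 0.7, 18.1]
width: 28.6
```

>>> apply_moves(commands=[[[0,0.04,0,0,0,0],[0,0.04,0,0,0,0]]])

```text
clock: 19.33
eef_pos: [621.9, 30.1, 14.9]
tool_rot: [-1.572, -0.0, 0.0]
force: [-3.9, -1.8, 9.4]
width: 28.0
```

Contact is confirmed, so I release and lift, then head for the yellow dish at about (433,-57.5).

>>> apply_moves(commands=[[[0,0,0,0,0,0]]])

```text
clock: 19.42
eef_pos: [622.3, 30.2, 15.8]
tool_rot: [-1.572, -0.001, 0.0]
force: [0.2, 0.3, -0.7]
width: 28.4
```

>>> apply_moves(commands=[[[0,0,0,0,0,0],[0,0,0,0,0,0],[0,0,0,0,0,0],[0,0,0,0,0,0],[0,0,0,0,0,0]]], claw=60)

```text
clock: 19.83
eef_pos: [624.4, 30.4, 17.6]
tool_rot: [-1.571, -0.006, -0.0]
force: [0.2, 0.7, -0.0]
width: 60.1
```

>>> apply_moves(commands=[[[0,-0.3,0,0,0,0],[0,-0.6,0,0,0,0],[0,-0.8,0,0,0,0],[0,-0.8,0,0,0,0],[0,-0.5,0,0,0,0],[0,0,0,0,0,0]]])

```text
clock: 20.33
eef_pos: [622.1, 31.1, 143.7]
tool_rot: [-1.57, -0.001, 0.001]
force: [0.5, 0.8, 0.0]
width: 60.2
```

```bash
python3 -c "
from h import *
rows([434,-80,130],step=.8)"
```

```text
now [622.1  31.1 143.7] w 60.2 t 20.33
[[-0.67,0.05,-0.4,-0.01,0.02,0.01],[-0.67,0.05,-0.4,0,-0,0.0],[-0.67,0.05,-0.4,0,-0,0.0],[-0.67,0.05,-0.39,0,-0,0.0],[-0.67,0.05,-0.4,0,-0,0.0],[-0.68,0.05,-0.39,0,-0,0.0],[-0.67,0.04,-0.4,0,-0,0.0]]
```

>>> apply_moves(commands=[[[-0.67,0.03,-0.4,0,0,0],[-0.67,0.03,-0.4,0,0,0],[-0.67,0.03,-0.4,0,0,0],[-0.67,0.03,-0.4,0,0,0],[-0.67,0.03,-0.4,0,0,0],[-0.67,0.03,-0.4,0,0,0],[-0.6,0.03,-0.3,0,0,0],[0,0,0,0,0,0]]], claw=85)

```text
clock: 21.0
eef_pos: [429.3, -78.4, 135.8]
tool_rot: [-1.568, -0.005, 0.004]
force: [-0.8, 0.1, -0.1]
width: 85.0
```

```bash
python3 - <<'E'
from h import *
d=snap('top','t10'); d=snap('wrist','w10'); hsv=cv2.cvtColor(d['image'],cv2.COLOR_RGB2HSV)
m=((abs(hsv[...,0].astype(int)-26)<8)&(hsv[...,1]>110)&(hsv[...,2]>30)).astype(np.uint8)
n,l,st,c=cv2.connectedComponentsWithStats(m)
for i in range(1,n):
    if st[i,4]>300:
        e=cv2.fitEllipse(cv2.findContours((l==i).astype(np.uint8),0,1)[0][0]); print(c[i],st[i],at(d,e[0],14),at(d,e[0],10))
print(proj(d,[433,-57.5,14]))
rows([433,-57.5,50],step=.6)
E
```

```text
[282.15733438 176.22082019] [ 254  148   57   57 2536] [435.15016338 -59.38780361  14.        ] [435.21183879 -60.21633212  10.        ]
[279.64669621 174.04800472]
now [435.2 -75.9 136.8] w 84.8 t 21.1
[[-0.02,0.54,0.11,-0.07,0.06,0.15],[-0.01,0.54,0.12,-0,0,-0.0],[-0.02,0.55,0.11,-0,0,-0.0],[-0.01,0.54,0.12,-0,0,-0.0]]
```

View pics/w10.png

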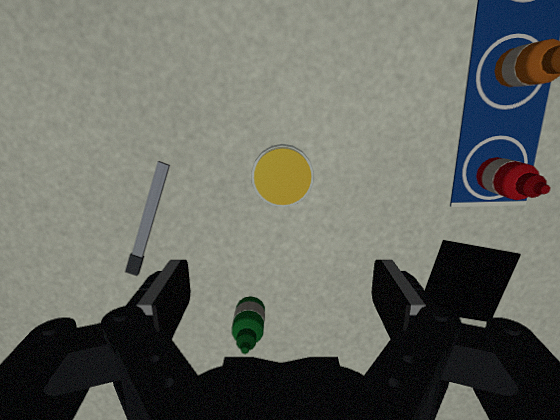

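The yellow dish is at (282,176), which gives (434.5,-58.5) mm, agreeing with the top view to 2 mm. The red and amber bottles stand upright in their rings, and the tool and green bottle are clear of the fingers.

>>> apply_moves(commands=[[[0,0.54,0.11,-0.07,0.06,0.15],[0,0.54,0.11,0,0,0],[-0.02,0.54,0.11,0,0,0],[-0.02,0.54,0.11,0,0,0],[-0.02,0.4,0,0,0,0],[0,0,0,0,0,0]]])

```text
clock: 21.6
eef_pos: [446.8, -52.3, 32.4]
tool_rot: [-1.566, -0.018, 0.002]
force: [-0.2, -0.6, 0.4]
width: 85.0
```

```bash
python3 -c "
from h import *
rows([434.5,-58.5,20],step=.4)"
```

```text
now [446.8 -52.3  32.4] w 85.0 t 21.6
[[-0.16,0.15,-0.08,-0.05,0.03,0.2],[-0.15,0.16,-0.07,-0,-0,0.0]]
```

>>> apply_moves(commands=[[[-0.16,0,-0.08,-0.05,0.03,0.2],[-0.15,0.1,-0.07,0,0,0],[0,0.15,0,0,0,0],[0,0.15,0,0,0,0],[0,0,0,0,0,0]]])

```text
clock: 22.02
eef_pos: [439.6, -55.9, 17.3]
tool_rot: [-1.569, -0.005, 0.003]
force: [-0.2, 0.4, 0.4]
width: 85.1
```

```bash
python3 -c "
from h import *
rows([434.5,-58.5,4],step=.4)"
```

```text
now [439.6 -55.9  17.3] w 85.1 t 22.02
[[-0.13,0.33,-0.07,-0.02,0.03,0.05]]
```

>>> apply_moves(commands=[[[-0.12,0.1,-0.07,0,0.03,0.05],[-0.02,0.15,0,0,0,0],[0,0.15,0,0,0,0],[0,0,0,0,0,0]]])

```text
clock: 22.35
eef_pos: [435.5, -59.7, 1.5]
tool_rot: [-1.57, -0.003, -0.002]
force: [0.1, -0.1, 0.1]
width: 85.3
```

```bash
python3 -c "
from h import *
rows([434.5,-58.5,0],step=.4)"
```

```text
now [435.5 -59.7   1.5] w 85.3 t 22.35
[[-0.02,0.04,0.03,-0.01,-0.02,0.04]]
```

>>> apply_moves(commands=[[[0,0.02,0.03,0,0,0],[0,0.02,0,0,0,0],[0,0.01,0,0,0,0],[0,0.01,0,0,0,0],[0,0,0,0,0,0],[0,0,0,0,0,0]]], claw=45)

```text
clock: 22.85
eef_pos: [435.8, -58.9, 1.2]
tool_rot: [-1.571, -0.006, -0.002]
force: [-0.8, 0.6, 0.2]
width: 52.0
```

>>> apply_moves(commands=[[[0,-0.2,0,0,0,0],[0,-0.4,0,0,0,0],[0,-0.5,0,0,0,0],[0,-0.5,0,0,0,0],[0,-0.5,0,0,0,0]]])

```text
clock: 23.27
eef_pos: [432.7, -58.2, 85.3]
tool_rot: [-1.571, 0.003, 0.0]
force: [0.9, -0.0, -0.2]
width: 51.6
```

```bash
python3 - <<'E'
from h import *
d=snap('wrist','w11');p=readout.read_state()['eef_pos'];hsv=cv2.cvtColor(d['image'],cv2.COLOR_RGB2HSV)
m=((abs(hsv[...,0].astype(int)-26)<8)&(hsv[...,1]>110)&(hsv[...,2]>30)).astype(np.uint8)
n,l,st,c=cv2.connectedComponentsWithStats(m);i=1+np.argmax(st[1:,4])
e=cv2.fitEllipse(cv2.findContours((l==i).astype(np.uint8),0,1)[0][0]);print(e,st[i],'rel',at(d,e[0],p[2]+12)-p)
rows([540,-115,90],[618,-160,70],step=.6)
E
```

```text
((280.4807434082031, 275.8642883300781), (94.60601043701172, 106.58130645751953), 89.82530975341797) [ 227  228  108   96 8063] rel [-1.41127302  0.02900309 12.        ]
now [434.5 -58.2  88.1] w 51.7 t 23.32
[[0.53,-0.01,-0.28,0.01,0.01,0.02],[0.53,-0.01,-0.28,-0,-0,-0.0],[0.53,-0.01,-0.29,-0,-0,-0.0],[0.52,-0.01,-0.28,-0,-0,-0.0],[0.53,-0.01,-0.29,-0,-0,-0.0],[0.49,0.13,-0.28,-0,-0,-0.0],[0.49,0.12,-0.28,-0,-0,-0.0],[0.48,0.13,-0.28,-0,-0,-0.0]]
[[0.49,0.12,-0.28,-0,-0,-0.0]]
```

View pics/w11.png

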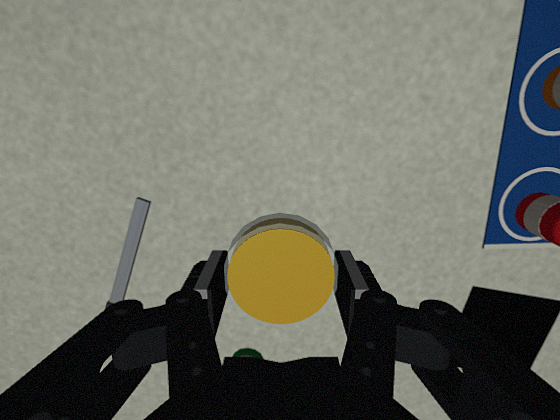

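The yellow dish is held level and centred between the pads. I'll go to a point short of the tile in y so the wrist camera can see the tile and refine its centre.

>>> apply_moves(commands=[[[0.55,-0.05,-0.5,0,0,0],[0.55,-0.05,-0.5,0,0,0],[0.55,-0.05,-0.5,0,0,0],[0.55,-0.05,-0.5,0,0,0],[0.55,-0.05,-0.5,0,0,0],[0.55,-0.05,-0.5,0,0,0],[0.55,-0.05,-0.5,0,0,0],[0.5,-0.05,-0.5,0,0,0]]])

```text
clock: 23.98
eef_pos: [610.8, -221.1, 107.2]
tool_rot: [-1.57, 0.001, 0.009]
force: [0.3, 1.0, -0.4]
width: 51.4
```

>>> apply_moves(commands=[[[0.1,0,-0.3,0,0,0],[0,0,0,0,0,0],[0,0,0,0,0,0]]])

```text
clock: 24.23
eef_pos: [618.3, -239.9, 105.8]
tool_rot: [-1.572, -0.003, 0.0]
force: [-1.2, 0.2, -0.9]
width: 51.8
```

```bash
python3 - <<'E'
from h import *
d=snap('wrist','w12'); g=cv2.GaussianBlur(d['image'],(3,3),0).max(2)
q=np.array([proj(d,[619.5+a*40,-168+b*40,3]) for a,b in((1,1),(1,-1),(-1,-1),(-1,1))]);print(np.round(q))
x0,y0=np.maximum(q.min(0)-12,0).astype(int);x1,y1=(q.max(0)+12).astype(int)
m=np.zeros(g.shape,np.uint8);m[y0:y1,x0:x1]=g[y0:y1,x0:x1]<45
n,l,st,c=cv2.connectedComponentsWithStats(m);i=1+np.argmax(st[1:,4]);print(st[i])
P=np.array([at(d,p,3)[:2] for p in cv2.boxPoints(cv2.minAreaRect(np.argwhere(l==i)[:,::-1].astype(np.float32)))])
print(P.round(1),P.mean(0),[np.linalg.norm(P[k]-P[k-1]).round(1) for k in range(4)])
rows([620,-168,60],step=.6)
E
```

```text
[[338.  51.]
 [332. 163.]
 [230. 163.]
 [225.  51.]]
[  226    46   122   127 11511]
[[ 571.  -200. ]
 [ 590.6 -124.1]
 [ 667.5 -138.2]
 [ 655.2 -217.1]] [ 621.08529683 -169.85482058] [np.float64(86.0), np.float64(78.4), np.float64(78.2), np.float64(79.9)]
now [ 617.8 -240.   105.7] w 52.0 t 24.28
[[0.01,0.28,0.45,0.02,0,0.02],[0.02,0.29,0.45,0,0,0.0],[0.01,0.29,0.45,0,0,0.0],[0.02,0.28,0.45,0,0,0.0]]
```

View pics/w12.png

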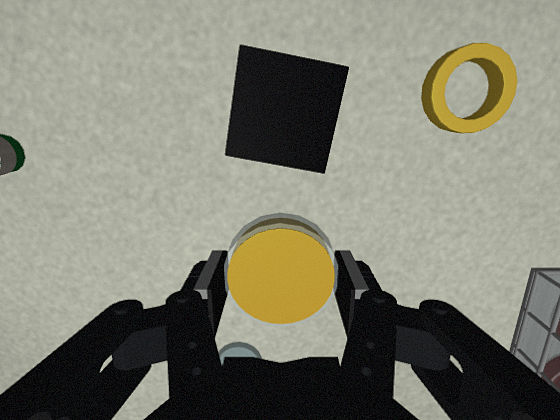

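The tile's corners are at (240,45), (348,67), (325,173) and (226,155), all clear of the dish. I'm moving over it while the centre is worked out from these.

>>> apply_moves(commands=[[[0.03,0.25,0.44,0,0,0],[0.03,0.28,0.44,0,0,0],[0.02,0.28,0.44,0,0,0],[0.02,0.28,0.42,0,0,0],[0,0,0,0,0,0],[0,0,0,0,0,0]]])

```text
clock: 24.78
eef_pos: [616.2, -162.4, 60.8]
tool_rot: [-1.572, 0.003, 0.007]
force: [-0.6, -1.3, 0.0]
width: 51.6
```

```bash
python3 - <<'E'
from h import *
d=load('w12'); P=np.array([at(d,p,3)[:2] for p in[(240,45),(348.5,67),(325,173),(226,155)]]);print(P.round(1),P.mean(0),[np.linalg.norm(P[k]-P[k-1]).round(1) for k in range(4)])
rows([620.5,-169,12],step=.3)
E
```

```text
[[ 590.4 -124.2]
 [ 668.  -138.6]
 [ 654.1 -216.1]
 [ 576.6 -201.8]] [ 622.27819228 -170.1677801 ] [np.float64(78.8), np.float64(78.8), np.float64(78.7), np.float64(78.9)]
now [ 616.2 -162.4   60.8] w 51.6 t 24.78
[[0.02,0.24,-0.03,0.01,0.08,-0.04],[0.02,0.25,-0.03,0,0,0.0],[0.02,0.24,-0.04,0,0,0.0],[0.02,0.25,-0.03,0,0,0.0],[0.03,0.24,-0.04,0,0,0.0]]
```

>>> apply_moves(commands=[[[0.04,0.24,-0.04,0,0.08,-0.04],[0.04,0.24,-0.04,0,0,0],[0.04,0.24,-0.04,0,0,0],[0.03,0.24,-0.04,0,0,0],[0.02,0.2,-0.03,0,0,0],[0,0,0,0,0,0]]])

```text
clock: 25.28
eef_pos: [623.1, -175.1, 11.2]
tool_rot: [-1.575, -0.002, -0.004]
force: [0.3, -0.2, -0.9]
width: 52.1
```

```bash
python3 - <<'E'
from h import *
rows([622,-169.5,5],step=.1)
E
```

```text
now [ 623.1 -175.1   11.2] w 52.1 t 25.28
[[-0.01,0.05,0.05,0.05,-0.04,0.02],[-0.01,0.05,0.05,0,-0,-0.0],[-0.01,0.05,0.04,0,-0,-0.0]]
```

>>> apply_moves(commands=[[[-0.01,0.02,0.07,0.05,-0.04,0.02],[-0.01,0.06,0.06,0,0,0],[0,0.06,0.02,0,0,0],[0,0.05,0,0,0,0]]])

```text
clock: 25.62
eef_pos: [622.1, -169.9, 3.5]
tool_rot: [-1.571, 0.001, -0.002]
force: [-7.2, -1.4, 22.4]
width: 51.9
```

```bash
python3 - <<'E'
from h import *
rows([622,-169.5,4],step=.1)
E
```

```text
now [ 622.1 -169.9    3.5] w 51.9 t 25.62
[[-0,-0.01,0.01,0.01,-0.03,-0.01]]
```

Contact at the right place. I relax, release, lift and head for the red dish.

>>> apply_moves(commands=[[[0,0,0,0,0,0]]])

```text
clock: 25.7
eef_pos: [622.4, -169.7, 4.2]
tool_rot: [-1.572, 0.0, -0.002]
force: [-0.3, -0.9, -0.6]
width: 51.0
```

>>> apply_moves(commands=[[[0,0,0,0,0,0],[0,0,0,0,0,0],[0,0,0,0,0,0],[0,0,0,0,0,0],[0,0,0,0,0,0]]], claw=80)

```text
clock: 26.12
eef_pos: [623.4, -168.9, 5.2]
tool_rot: [-1.572, -0.002, -0.001]
force: [0.4, 0.9, -0.4]
width: 80.0
```

>>> apply_moves(commands=[[[0,-0.2,0,0,0,0],[0,-0.6,0,0,0,0],[0,-0.8,0,0,0,0],[0,-0.8,0,0,0,0],[0,-0.8,0,0,0,0],[0,-0.5,0,0,0,0]]])

```text
clock: 26.62
eef_pos: [618.8, -167.7, 154.3]
tool_rot: [-1.568, 0.011, 0.001]
force: [1.3, -0.2, -0.4]
width: 80.0
```

>>> apply_moves(commands=[[[-0.2,-0.05,-0.8,0,0,0],[0,0,-0.8,0,0,0],[0,0,0,0,0,0],[0,0,0,0,0,0]]])

```text
clock: 26.95
eef_pos: [615.7, -231.4, 167.3]
tool_rot: [-1.57, -0.004, 0.006]
force: [-0.5, 0.8, -0.7]
width: 79.9
```

```bash
python3 - <<'E'
from h import *
d=snap('wrist','w13');hsv=cv2.cvtColor(d['image'],cv2.COLOR_RGB2HSV)
m=((abs(hsv[...,0].astype(int)-26)<8)&(hsv[...,1]>110)&(hsv[...,2]>30)).astype(np.uint8)
n,l,st,c=cv2.connectedComponentsWithStats(m)
for i in range(1,n):
    if st[i,4]>1000: e=cv2.fitEllipse(cv2.findContours((l==i).astype(np.uint8),0,1)[0][0]);print(e,at(d,e[0],15))
rows([480,60,170],[410,250,150],[401,285,130])
E
```

```text
((431.06915283203125, 103.45573425292969), (65.19192504882812, 75.10829162597656), 54.49180221557617) [ 751.18508747 -153.41105371   15.        ]
((287.9095458984375, 121.70758056640625), (53.711448669433594, 55.54039764404297), 5.9538254737854) [ 623.10855991 -170.00226797   15.        ]
now [ 615.7 -232.6  167.2] w 80.1 t 27.0
[[-0.37,-0.01,0.81,0.01,0.06,0.04],[-0.38,-0.01,0.81,-0,-0,0.0],[-0.38,-0.01,0.81,-0,-0,0.0],[-0.38,-0.01,0.81,-0,-0,0.0],[-0.38,-0.01,0.82,-0,-0,0.0],[-0.38,-0.01,0.81,-0,-0,0.0],[-0.37,-0,0.82,-0,-0,0.0],[-0.38,-0.01,0.81,-0,-0,0.0]]
[[-0.37,-0,0.82,-0,-0,0.0],[-0.29,0.08,0.79,-0,-0,0.0],[-0.29,0.08,0.79,-0,-0,0.0],[-0.29,0.08,0.79,-0,-0,0.0],[-0.29,0.09,0.79,-0,-0,0.0],[-0.3,0.08,0.79,-0,-0,0.0],[-0.29,0.09,0.79,-0,-0,0.0],[-0.11,0.25,0.44,-0,-0,0.0]]
[[-0.12,0.25,0.44,-0,-0,0.0]]
```

View pics/w13.png

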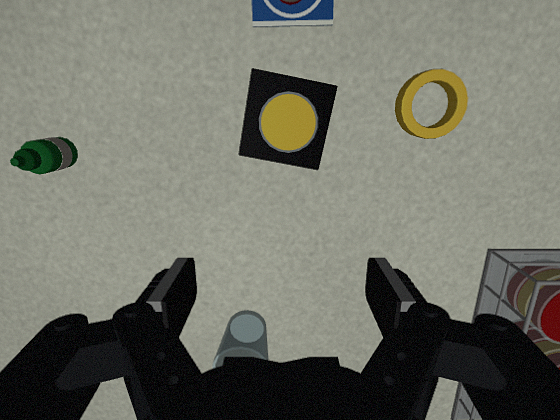

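The yellow dish is centred on the tile: dish (288,122), tile centre about (288,119). On to the red dish at about (399,321).

>>> apply_moves(commands=[[[-0.38,0,0.81,0,0.06,0.04],[-0.38,0,0.81,0,0,0],[-0.38,0,0.81,0,0,0],[-0.38,0,0.81,0,0,0],[-0.38,0,0.81,0,0,0],[-0.38,0,0.81,0,0,0],[-0.38,0,0.81,0,0,0],[-0.38,0,0.81,0,0,0]]], claw=85)

```text
clock: 27.67
eef_pos: [490.6, 33.1, 164.6]
tool_rot: [-1.572, -0.001, -0.012]
force: [0.7, -0.1, -0.0]
width: 84.8
```

>>> apply_moves(commands=[[[-0.3,0.05,0.8,0,0,0],[-0.25,0.08,0.8,0,0,0],[-0.25,0.08,0.8,0,0,0],[-0.2,0.08,0.8,0,0,0],[-0.2,0.08,0.8,0,0,0],[-0.2,0.08,0.8,0,0,0],[0,0,0,0,0,0],[0,0,0,0,0,0]]])

```text
clock: 28.33
eef_pos: [420.7, 250.2, 147.7]
tool_rot: [-1.564, 0.002, 0.015]
force: [0.8, -1.4, -0.4]
width: 84.9
```

```bash
python3 - <<'E'
from h import *
d=snap('wrist','w14');hsv=cv2.cvtColor(d['image'],cv2.COLOR_RGB2HSV)
m=(((hsv[...,0]<10)|(hsv[...,0]>170))&(hsv[...,1]>120)&(hsv[...,2]>30)).astype(np.uint8)
n,l,st,c=cv2.connectedComponentsWithStats(m)
for i in range(1,n):
    if st[i,4]>1000: e=cv2.fitEllipse(cv2.findContours((l==i).astype(np.uint8),0,1)[0][0]);print(e,at(d,e[0],14))
rows([399.5,321,60],step=.7)
E
```

```text
((256.2681579589844, 112.2995376586914), (56.52432632446289, 59.395877838134766), 168.16775512695312) [399.21468943 320.49229738  14.        ]
now [420.5 251.1 148. ] w 84.8 t 28.38
[[-0.1,0.44,0.35,-0.1,0.18,-0.03],[-0.11,0.44,0.35,-0,-0,0.0],[-0.1,0.44,0.35,-0,-0,0.0],[-0.11,0.44,0.35,-0,-0,0.0],[-0.1,0.44,0.35,-0,-0,0.0]]
```

>>> apply_moves(commands=[[[-0.1,0.44,0.35,-0.1,0.18,0],[-0.1,0.44,0.35,0,0,0],[-0.1,0.44,0.35,0,0,0],[-0.1,0.44,0.35,0,0,0],[-0.1,0.4,0.35,0,0,0],[0,0,0,0,0,0]]])

```text
clock: 28.88
eef_pos: [403.3, 317.4, 59.2]
tool_rot: [-1.573, -0.001, -0.012]
force: [-0.6, 0.3, 0.5]
width: 84.8
```

```bash
python3 - <<'E'
from h import *
rows([399.5,321,25],step=.4)
E
```

```text
now [403.3 317.4  59.2] w 84.8 t 28.88
[[-0.03,0.29,0.03,0.03,-0.14,0.01],[-0.03,0.28,0.03,-0,0,-0.0],[-0.04,0.29,0.03,-0,0,-0.0]]
```

>>> apply_moves(commands=[[[-0.05,0.29,0.04,0.03,-0.14,0],[-0.05,0.29,0.04,0,0,0],[-0.05,0.28,0.04,0,0,0],[0,0,0,0,0,0]]])

```text
clock: 29.22
eef_pos: [399.5, 317.4, 24.2]
tool_rot: [-1.574, -0.001, -0.005]
force: [-0.0, -0.3, -1.0]
width: 84.8
```

```bash
python3 - <<'E'
from h import *
rows([399.5,321,1],step=.2)
E
```

```text
now [399.5 317.4  24.2] w 84.8 t 29.22
[[-0,0.19,0.03,0.04,-0.06,0.01],[0,0.19,0.03,-0,0,0.0],[0,0.2,0.03,-0,0,0.0]]
```

>>> apply_moves(commands=[[[-0.02,0.19,0.04,0.04,-0.06,0],[-0.02,0.19,0.04,0,0,0],[-0.02,0.17,0.03,0,0,0],[0,0,0,0,0,0]]])

```text
clock: 29.55
eef_pos: [399.4, 319.4, 1.9]
tool_rot: [-1.571, -0.004, -0.004]
force: [-0.5, -0.4, 1.0]
width: 84.5
```

```bash
python3 - <<'E'
from h import *
rows([399.5,320.5,1],step=.2)
E
```

```text
now [399.4 319.4   1.9] w 84.5 t 29.55
[[0,0.02,0.03,0,-0.05,0.04]]
```

>>> apply_moves(commands=[[[0,0.02,0.03,0,0,0],[0,0.02,0.01,0,0,0],[0,0.01,0,0,0,0],[0,0.01,0,0,0,0],[0,0,0,0,0,0],[0,0,0,0,0,0]]], claw=45)

```text
clock: 30.05
eef_pos: [400.0, 321.4, 1.2]
tool_rot: [-1.571, -0.006, -0.004]
force: [-1.2, 0.1, -0.3]
width: 51.4
```

>>> apply_moves(commands=[[[0,-0.2,0,0,0,0],[0,-0.5,0,0,0,0],[0,-0.7,0,0,0,0],[0,-0.8,0,0,0,0],[0,-0.8,0,0,0,0],[0,-0.8,0,0,0,0]]])

```text
clock: 30.55
eef_pos: [395.2, 318.5, 155.2]
tool_rot: [-1.58, 0.006, -0.001]
force: [1.5, -0.7, -0.9]
width: 51.6
```

```bash
python3 - <<'E'
from h import *
d=snap('wrist','w15');p=readout.read_state()['eef_pos'];hsv=cv2.cvtColor(d['image'],cv2.COLOR_RGB2HSV)
m=(((hsv[...,0]<10)|(hsv[...,0]>170))&(hsv[...,1]>120)&(hsv[...,2]>30)).astype(np.uint8)
n,l,st,c=cv2.connectedComponentsWithStats(m);i=1+np.argmax(st[1:,4])
e=cv2.fitEllipse(cv2.findContours((l==i).astype(np.uint8),0,1)[0][0]);print(e,st[i],'rel',at(d,e[0],p[2]+12)-p)
rows([520,60,145],[619,-150,120],step=.8)
E
```

```text
((280.742919921875, 276.6936950683594), (93.75379180908203, 106.15226745605469), 89.43839263916016) [ 227  230  108   95 7958] rel [-1.64747389 -1.66828114 12.        ]
now [397.4 321.7 160.8] w 51.5 t 30.6
[[0.31,0.04,-0.65,0.04,-0.01,0.02],[0.31,0.04,-0.65,-0,0,-0.0],[0.31,0.04,-0.66,-0,0,-0.0],[0.3,0.04,-0.65,-0,0,-0.0],[0.31,0.04,-0.66,-0,0,-0.0],[0.3,0.04,-0.65,-0,0,-0.0],[0.31,0.04,-0.66,-0,0,-0.0],[0.3,0.04,-0.65,-0,0,-0.0]]
[[0.31,0.04,-0.66,-0,0,-0.0],[0.3,0.03,-0.65,-0,0,-0.0],[0.31,0.08,-0.66,-0,0,-0.0],[0.31,0.08,-0.66,-0,0,-0.0],[0.31,0.08,-0.66,-0,0,-0.0],[0.31,0.08,-0.65,-0,0,-0.0],[0.31,0.08,-0.66,-0,0,-0.0],[0.31,0.08,-0.65,-0,0,-0.0]]
[[0.31,0.07,-0.66,-0,0,-0.0],[0.31,0.08,-0.65,-0,0,-0.0]]
```

>>> apply_moves(commands=[[[0.31,0.04,-0.65,0.04,0,0],[0.31,0.04,-0.65,0,0,0],[0.31,0.04,-0.65,0,0,0],[0.31,0.04,-0.65,0,0,0],[0.31,0.04,-0.65,0,0,0],[0.31,0.04,-0.65,0,0,0],[0.31,0.04,-0.65,0,0,0],[0.31,0.04,-0.65,0,0,0]]])

```text
clock: 31.27
eef_pos: [500.7, 117.6, 157.7]
tool_rot: [-1.555, -0.015, 0.017]
force: [0.4, 0.0, -0.8]
width: 51.8
```

>>> apply_moves(commands=[[[0.31,0.04,-0.65,0,0,0],[0.31,0.04,-0.65,0,0,0],[0.31,0.05,-0.65,0,0,0],[0.31,0.05,-0.65,0,0,0],[0.31,0.05,-0.65,0,0,0],[0.31,0.05,-0.65,0,0,0],[0.31,0.05,-0.65,0,0,0],[0.2,0.05,-0.5,0,0,0]]])

```text
clock: 31.93
eef_pos: [602.4, -96.6, 144.5]
tool_rot: [-1.556, -0.017, 0.015]
force: [0.7, -0.8, -0.5]
width: 51.5
```

```bash
python3 - <<'E'
from h import *
rows([622,-169,60],step=.5)
E
```

```text
now [602.4 -96.6 144.5] w 51.5 t 31.93
[[0.07,0.35,-0.31,-0.17,0.18,0.19],[0.08,0.35,-0.3,0,-0,0.0],[0.08,0.35,-0.3,0,-0,0.0],[0.08,0.35,-0.3,0,-0,0.0],[0.09,0.35,-0.3,0,-0,0.0],[0.08,0.36,-0.31,0,-0,0.0]]
```

>>> apply_moves(commands=[[[0.08,0,-0.5,-0.17,0.18,0.19],[0.08,0.2,-0.5,0,0,0],[0.08,0.4,-0.45,0,0,0],[0.08,0.5,-0.15,0,0,0],[0.08,0.5,0,0,0,0],[0.06,0.4,0,0,0,0],[0,0,0,0,0,0],[0,0,0,0,0,0]]])

```text
clock: 32.6
eef_pos: [622.7, -174.8, 64.0]
tool_rot: [-1.575, -0.003, -0.014]
force: [0.4, 0.5, -0.6]
width: 51.6
```

```bash
python3 - <<'E'
from h import *
rows([622.4,-169.2,30],step=.4)
E
```

```text
now [ 622.7 -174.8   64. ] w 51.6 t 32.6
[[-0,0.28,0.05,0.05,-0.16,0.03],[-0,0.28,0.05,-0,-0,-0.0],[-0.01,0.29,0.04,-0,-0,-0.0]]
```

>>> apply_moves(commands=[[[0.02,0.28,0.05,0.05,-0.16,0.03],[0.02,0.28,0.05,0,0,0],[0.02,0.22,0.05,0,0,0],[0,0,0,0,0,0]]])

```text
clock: 32.93
eef_pos: [626.8, -166.3, 33.2]
tool_rot: [-1.57, -0.003, 0.004]
force: [0.2, 0.7, -0.5]
width: 51.9
```

```bash
python3 - <<'E'
from h import *
rows([622.4,-169.2,23],step=.1)
E
```

```text
now [ 626.8 -166.3   33.2] w 51.9 t 32.93
[[-0.04,0.08,-0.02,-0.01,0.04,0.04],[-0.03,0.09,-0.03,-0,0,-0.0],[-0.04,0.08,-0.02,-0,0,-0.0]]
```

>>> apply_moves(commands=[[[-0.06,0.06,-0.03,0,0.04,0.04],[-0.04,0.08,-0.03,0,0,0],[-0.02,0.08,-0.02,0,0,0],[0,0,0,0,0,0]]])

```text
clock: 33.27
eef_pos: [621.9, -168.4, 23.9]
tool_rot: [-1.569, 0.0, 0.002]
force: [-0.8, 0.2, -0.6]
width: 51.7
```

```bash
python3 - <<'E'
from h import *
rows([622.4,-169.2,23],step=.1)
E
```

```text
now [ 621.9 -168.4   23.9] w 51.7 t 33.27
[[0.01,0.02,-0.02,-0.02,0.02,-0.0]]
```

>>> apply_moves(commands=[[[0.01,0.02,-0.02,0,0,0],[0,0.04,-0.01,0,0,0],[0,0.04,0,0,0,0],[0,0.04,0,0,0,0]]])

```text
clock: 33.6
eef_pos: [622.9, -170.4, 19.5]
tool_rot: [-1.57, -0.002, 0.001]
force: [-5.1, -0.1, 17.4]
width: 51.5
```

```bash
python3 - <<'E'
from h import *
rows([622.4,-169.2,20],step=.1); print(readout.read_state()['force'])
E
```

```text
now [ 622.9 -170.4   19.5] w 51.5 t 33.6
[[-0.01,-0.01,0.03,-0.01,0.01,0.02]]
[-5.13692847 -0.06960373 17.36141403]
```

Contact at the expected height and within about 1 mm. I relax, release, lift and back off for a final check.

>>> apply_moves(commands=[[[0,0,0,0,0,0]]])

```text
clock: 33.68
eef_pos: [623.1, -170.4, 19.9]
tool_rot: [-1.57, -0.002, 0.001]
force: [-0.7, -0.0, -0.3]
width: 51.2
```

>>> apply_moves(commands=[[[0,0,0,0,0,0],[0,0,0,0,0,0],[0,0,0,0,0,0],[0,0,0,0,0,0],[0,0,0,0,0,0]]], claw=80)

```text
clock: 34.1
eef_pos: [623.5, -170.5, 19.9]
tool_rot: [-1.57, -0.003, 0.001]
force: [-0.4, 0.0, -0.4]
width: 79.8
```

>>> apply_moves(commands=[[[0,-0.2,0,0,0,0],[0,-0.6,0,0,0,0],[0,-0.8,0,0,0,0],[0,-0.8,0,0,0,0],[0,-0.8,0,0,0,0],[0,-0.5,0,0,0,0]]])

```text
clock: 34.6
eef_pos: [618.9, -169.5, 169.3]
tool_rot: [-1.567, 0.01, 0.003]
force: [1.7, -0.7, -0.4]
width: 79.8
```

>>> apply_moves(commands=[[[-0.2,-0.2,-0.8,0,0,0],[-0.2,-0.2,-0.8,0,0,0],[-0.2,0,-0.5,0,0,0],[0,0,0,0,0,0],[0,0,0,0,0,0],[0,0,0,0,0,0]]])

```text
clock: 35.1
eef_pos: [599.5, -254.1, 197.7]
tool_rot: [-1.569, -0.006, 0.008]
force: [0.6, 0.2, -1.3]
width: 79.9
```

```bash
python3 - <<'E'
from h import *
w=snap('wrist','w16'); s=snap('side','s16'); t=snap('top','t16')
b=lambda a:cv2.convertScaleAbs(a[...,::-1],alpha=1.6)
A=cv2.resize(b(t['image'])[130:310,90:480],(780,360),interpolation=2);B=cv2.resize(b(s['image'])[140:260,130:390],(520,240),interpolation=2)
C=np.zeros((600,780,3),np.uint8);C[:360]=A;C[360:,:520]=B;C[360:555,520:]=cv2.resize(w['image'][...,::-1],(260,195))
cv2.imwrite('pics/f16.png',C);print(readout.read_state()['eef_pos'],readout.read_state()['clock'])
E
```

```text
[ 600.0174416  -252.30996905  197.46326316] 35.25
```

View pics/f16.png

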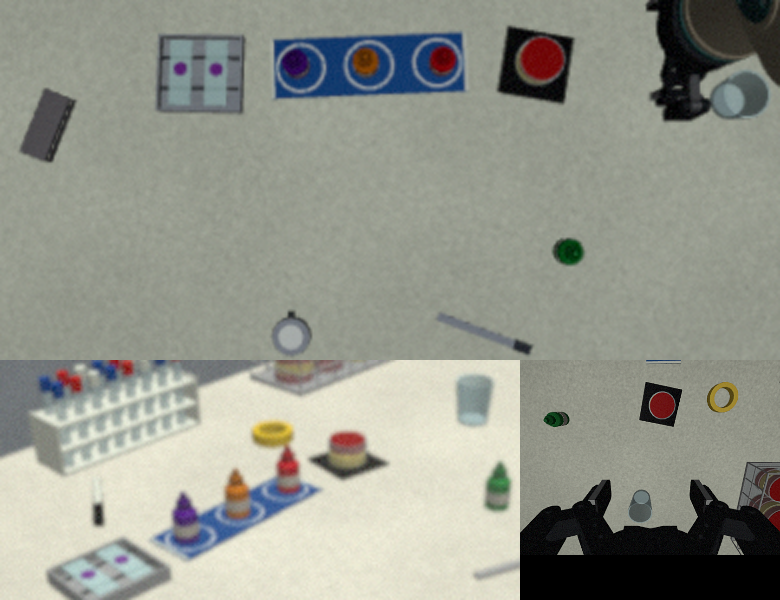

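View pics/w16.png

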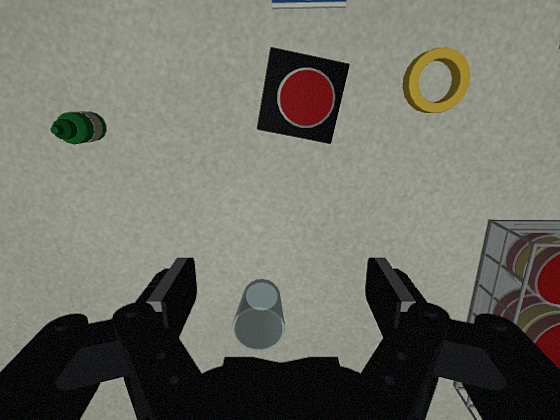

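All three bottles stand in their rings. The stack is square, with red at (306,97) on the tile and no yellow edge showing. The green bottle and the beaker have not moved. Handing in.

```bash
python3 -c "
from h import *
print(finish_job())"
```

```text
the job is handed in; nothing more can be done
None
```

The bench is set out as asked and the job was handed in at about 35 s on the robot's clock. `finish_job()` gives no verdict.

- **Bottles:** violet stands in the ring by the tray, red in the ring at the opposite end and amber between them. I placed them in that order, then the dishes. The last top and side pictures show all three upright inside their rings.
- **Dishes:** the yellow dish lies within about 3 mm of the tile's centre, and the red dish sits squarely on top of it, with the gripper about 1 mm between the two releases. In the last wrist picture no edge of the yellow dish shows.
- **Left alone:** the green bottle and the beaker look unmoved.
- **Forces:** the largest wrist force I read while setting things down was about 24 N. For the violet bottle the force stayed near zero, so I judged that it was touching because the tool stopped descending; pictures taken afterwards show it standing.
- **Disagreements:** the top and wrist cameras differed by 2 to 3 mm on the rings and the tile. I aimed between the two for the rings and close to the wrist camera's value for the tile. No check failed.

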